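# One turn of the tile press

### The arm

A 7-joint arm with a two-finger parallel gripper is mounted at the origin on the work surface. World frame = base frame: x ahead of the robot, y to its left, z up, the work surface at z = 0. Lengths are in m, angles in rad, forces in N, time in s.
With the tool pointing down it reaches from about 0.425 to 1.025 m from the base axis. Payload 3.6 kg.
Tool frame: the origin (TCP) lies at the very end of the fingers, on their centre line; the grasp point (between the pads) lies 19 mm behind it; z points along the fingers, y is the line along which they close (so a half turn about z gives the same grasp; the last joint's range is limited). The gripper opens to 85 mm and grips with 20 to 120 N. Pads are 22 mm wide; open, the fingers measure 114 mm over their backs; the gripper's body (76 mm by 85 mm) begins 54 mm behind the grasp point. The pads swing forward as they close: fully open they stand 13 mm farther back than shut.
Start: joints at [-1.196, 0.591, 0.048, 1.609, -0.033, 0.943, -0.034], TCP at [0.328, 0.647, 0.231] pointing down, gripper open.
Joint ranges: [-2.69, 2.69], [-0.47, 2.24], [-1.27, 1.36], [0.19, 2.51], [-1.53, 4.68], [0.08, 2.07], [-3.09, 3.09]. Speed limits (rad/s): [2.57, 2.57, 3.14, 3.14, 3.14, 3.14, 3.14].

### API

Orientations are given as [roll, pitch, yaw] about the fixed x, y, z axes, in that order (R = Rz(yaw) Ry(pitch) Rx(roll)).
In Python, from cell import bot gives the robot as it stands.
- The arm moves only by the shell command python3 -m handwheel 'ROWS'. ROWS is JSON, a list of rows, each an object of numbers: "claw": the opening, from 0 (shut) to 1 (fully open); "x", "y", "z": the shift along the tool's x, y, z in mm; "rx", "ry", "rz": the turn, a rotation vector about the tool's x, y, z in degrees. A call has 1 to 12 rows; each row is the pose to reach, as a shift and turn from the pose commanded when the call began, along the tool's axes at that moment; what a row does not reach only later rows make up. A row lasts 1/10 s, in which the tool goes at most 50 mm and 8.59 degrees, less where a joint would pass 70% of its speed; a pose out of reach is approached as far as the arm can. A call with a gripper value outside its range is refused whole. The fingers move at their own pace and stop on an object; the grip force is fixed at half the most. Time passes only in rows, so rows that repeat a pose let the fingers close. It gives the time, the measured TCP pose, the force, the opening and the grip force at its end, in the units of the state.
- bot.get_state(): the state, without advancing time (a new reading comes with each control period).
- bot.camera(name): name is "side" or "top"; returns a dict with "color" (420x560x3 uint8, red, green, blue), "fx", "fy", "cx", "cy" (pixels), "dist" ([k1, k2, p1, p2, k3] as OpenCV has them; the pictures are not rectified), "R" (3x3) and "t" (3): a world point X has camera coordinates R X + t. Camera axes: x right, y down, z forward; pixel columns grow to the right and rows downward; lengths in m; the calibration is good to about 2 mm. A picture is of the moment at which its call begins. There is no depth.
- bot.sign_off(): hands the job in; it is judged then, once.
The state is a dict: "time": time; "qpos": joint angles; "joint_vel": joint speeds; "joint_torque": joint torques, N m; "tool_pos": TCP position; "tool_rot": TCP orientation; "contact_force": force on the tool from outside, world axes, zero at the start; "torque": the same for the moment, N m; "finger_gap": opening from 0.0 (shut) to 1.0 (fully open); "grip_force": force on a finger pad.
Only numpy, scipy, OpenCV 4.12 (cv2) and the standard library are available. Lean on these libraries where they do the work, as an engineer would, in place of code of your own. Each camera call takes 0.05 s, during which the arm holds its last target. There are 200 camera calls.

### The job

Wind the tile press down by exactly one turn: with the fingertips, push the upright handle of its hand wheel clockwise (seen from above) once round, so that the handle stops where it started, then draw the hand clear. Push it without gripping it, and leave the bowl, jar and wooden stamp beside the press where they stand.

Things in the scene. Friction and masses are not known exactly. Their poses are not given: they have to be found in the camera images.
- press: Bench tile press, bolted down: plywood bed 220 x 260 mm, two upright steel columns and a grey crosshead (50 x 240 mm, top 127 mm above the table); a plaster mould with a tile lies on the bed under an aluminium plate. Origin: centre of the bed's underside, on the table, straight below the wheel's axis; z up, y along the crosshead.
- wheel (a joint): Turn of the hand wheel in rad; grows clockwise seen from above; stops far beyond the work at -1 and 14. At 0 the handle lies towards the press's -x; it starts anywhere from 0 to 4. Light rubbing drag of about 0.25 N m (some 3 N at the handle): it stays where it is left. One turn lowers the plate 5 mm; the wheel does not rise or sink.
- hub (a point): Centre of the top of the hand wheel's hub, on the wheel's upright axis, 164 mm above the table. The level dark steel wheel has three spokes and a round rim, 80 mm mean radius, 16 mm thick, outer diameter 176 mm, its top 154 mm above the table.
- handle: Upright pale wooden handle on the wheel's rim where one spoke meets it, 80 mm from the wheel's axis. 55 mm tall, 18 to 22 mm in diameter, free to spin on its own pin. Origin: centre of its lower end, 156 mm above the table; its top is 211 mm above the table. Nothing else stands as high within reach of it.
- bowl: Loose terracotta bowl, 90 mm across, 55 mm high, on the table by the press. Origin: centre of its underside.
- jar: Loose grey jar with white cap, 56 mm across, 75 mm high, on the table by the press. Origin: centre of its underside.
- stamp: Loose wooden hand stamp standing on the table by the press: foot 40 mm across, 20 mm high, stem 20 mm thick, 70 mm high in all. Origin: centre of its underside.

How it is judged:
By the outcome, as a careful person would: the job done as asked, in the order asked, and still so for the second after the job is handed in, with the robot touching nothing.
It also fails if it takes over 58 s, if anything falls off the work surface, if the arm or the gripper's body presses on something with over 40 N, if the wrist force passes 120 N, or if a joint passes its speed limit or range.

## Working session

There is one attempt and no reset: what is moved stays moved. The work goes in short steps, Python scripts to look and compute and a shell command to move; the robot and the scene stay as the last step left them, time stands still between calls to the robot, and variables do not carry over. Pictures are saved under pics/ and viewed, at most 10 in all, crops included, and the job is handed in when it is done.

```bash
ls; mkdir -p pics; python3 - <<'E'
from cell import bot
import cv2,numpy as np
s=bot.get_state();print({k:np.round(v,3).tolist() for k,v in s.items()})
for n in("side","top"):
    c=bot.camera(n);cv2.imwrite(f"pics/{n}0.png",c["color"][:,:,::-1]);print(n,c["fx"],c["cx"],c["cy"],np.round(-c["R"].T@c["t"],3),np.round(c["R"],2).tolist())
E
```

```text
pics
{'time': 0.0, 'qpos': [-1.196, 0.592, 0.048, 1.61, -0.033, 0.943, -0.034], 'joint_vel': [0.001, -0.002, 0.001, 0.0, -0.0, 0.001, -0.001], 'joint_torque': [-0.0, -54.868, 1.547, -19.812, 0.009, 0.009, -0.0], 'tool_pos': [0.327, 0.646, 0.23], 'tool_rot': [-3.139, 0.0, 2.673], 'contact_force': [0.909, 0.426, 0.185], 'torque': [0.04, -0.03, 0.026], 'grip_force': 0.0, 'finger_gap': 1.001}
side 379.87097150074646 275.52639441188444 211.91762259071564 [0.494 0.572 0.735] [[-0.97, -0.23, 0.01], [-0.18, 0.75, -0.64], [0.14, -0.63, -0.77]]
top 436.4168051006068 280.8357326616545 212.17737265577685 [0.46  0.062 1.188] [[0.0, -1.0, -0.01], [-0.99, -0.0, -0.15], [0.15, 0.01, -0.99]]
```

View pics/side0.png

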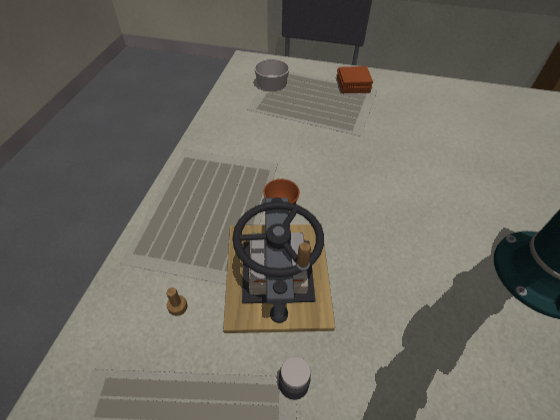

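View pics/top0.png

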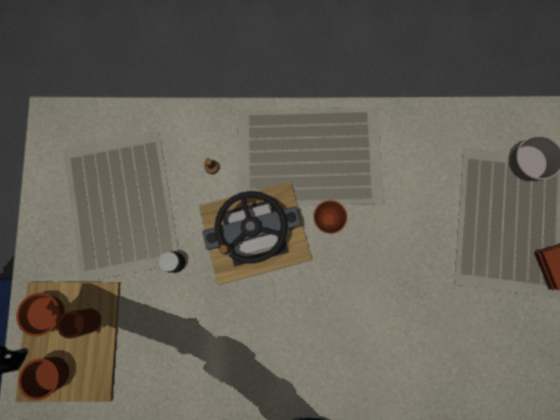

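The side view shows the wheel hub near (278,233) and the handle near (304,254). In the top view the hub is near (251,226) and the handle near (226,248). The bowl, jar and stamp are all lower than the wheel. Next I enlarge both views.

```bash
python3 - <<'E'
import cv2,numpy as np
a=cv2.imread("pics/side0.png")[190:290,220:340];b=cv2.imread("pics/top0.png")[180:280,190:310]
im=np.hstack([cv2.resize(i,(400,333),interpolation=cv2.INTER_CUBIC) for i in(a,b)])
cv2.imwrite("pics/z.png",cv2.convertScaleAbs(im,alpha=1.6))
E
```

```text
(no output)
```

View pics/z.png

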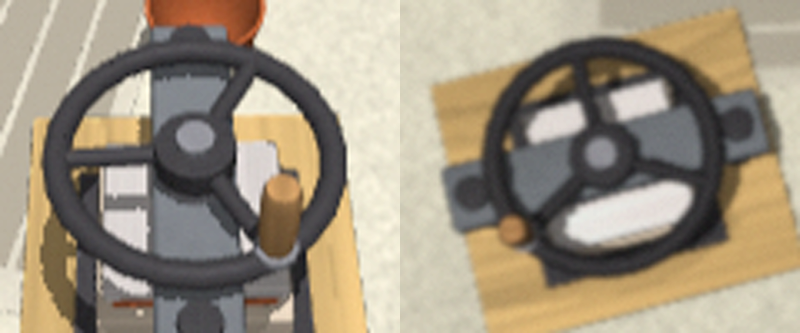

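The enlargement puts the hub cap at side (278.2,231.1) and top (250.3,226.2). The handle top is at side (304.9,245.8) and top (224.2,248.7). I'll triangulate both points.

```bash
cat > h.py <<'E'
import cv2,numpy as np
from cell import bot
def ray(c,p):
    K=np.array([[c["fx"],0,c["cx"]],[0,c["fy"],c["cy"]],[0,0,1]]);u=cv2.undistortPoints(np.array([[p]],float),K,np.array(c["dist"]))[0,0]
    d=c["R"].T@np.array([*u,1]);return -c["R"].T@c["t"],d/np.linalg.norm(d)
def onz(c,p,z):
    o,d=ray(c,p);return o+d*(z-o[2])/d[2]
def tri(c1,p1,c2,p2):
    A=np.zeros((3,3));b=np.zeros(3)
    for o,d in(ray(c1,p1),ray(c2,p2)):
        M=np.eye(3)-np.outer(d,d);A+=M;b+=M@o
    return np.linalg.solve(A,b)
def handle(c,hub,box):
    hsv=cv2.cvtColor(c["color"],cv2.COLOR_RGB2HSV)
E
python3 - <<'E'
from h import *
s,t=bot.camera("side"),bot.camera("top")
H=tri(s,(278.2,231.1),t,(250.3,226.2));G=tri(s,(304.9,245.8),t,(224.2,248.7))
print(H,G,np.linalg.norm((G-H)[:2]),np.degrees(np.arctan2(*(G-H)[[1,0]])))
for c,a,b in((s,(278.2,231.1),(304.9,245.8)),(t,(250.3,226.2),(224.2,248.7))):
    h,g=onz(c,a,.164),onz(c,b,.211);print(h,g,np.linalg.norm((g-h)[:2]),np.degrees(np.arctan2(*(g-h)[[1,0]])))
# rim ellipse from the dark mask, top and side
for c,cen in((s,(278,238)),(t,(250,227))):
    g=cv2.cvtColor(c["color"],cv2.COLOR_RGB2GRAY);P=[]
    for th in np.radians(np.arange(0,360,4)):
        for r in np.arange(60,25,-.5):
            x,y=cen[0]+r*np.cos(th),cen[1]+r*np.sin(th)
            if g[int(round(y)),int(round(x))]<60: P.append(onz(c,(x,y),.146));break
    P=np.array(P)[:,:2]
    for _ in range(8):
        q=np.linalg.lstsq(np.c_[2*P,np.ones(len(P))],(P**2).sum(1),rcond=None)[0];R=np.sqrt(q[2]+q[:2]@q[:2]);e=abs(np.linalg.norm(P-q[:2],axis=1)-R);P=P[e<max(2.0*np.median(e),.002)]
    print("rim",q[:2],R,len(P))
for n,a in(("bowl",(330,216)),("jar",(172,262)),("stamp",(210,164))):print(n,onz(t,a,.06))
E
```

```text
[0.58277389 0.14941561 0.16193369] [0.52558098 0.20328311 0.20871263] 0.0785667686599671 136.71505954052418
[0.5823741  0.15094339 0.164     ] [0.52472037 0.20492722 0.211     ] 0.07898231416931052 136.88283142413752
[0.58260462 0.14924397 0.164     ] [0.52615146 0.20295255 0.211     ] 0.077920289903614 136.4271793793662
rim [0.58325214 0.14955291] 0.08723762263947596 41
rim [0.58130354 0.14654838] 0.09055249892882831 38
bowl [ 0.62232483 -0.04943304  0.06      ]
jar [0.50198796 0.35825981 0.06      ]
stamp [0.76159102 0.2678526  0.06      ]
```

Both views agree: the hub is at (0.583,0.1495) and the handle sits 79 mm out at 136.7° in the world frame. Turning the tool +16.5° about its z makes tool x radial at the handle and tool y the clockwise tangent. I'll park 30° behind the handle.

```bash
cat >> h.py <<'E'
from scipy.spatial.transform import Rotation as Ro
C=np.array([.5828,.1495]);A0=136.7
def pt(phi,z,r=.08):
    a=np.radians(A0-phi);return np.array([*(C+r*np.array([np.cos(a),np.sin(a)])),z])
def rows(targets):
    s=bot.get_state();R=Ro.from_euler("xyz",s["tool_rot"]).as_matrix()
    for t in targets:print(np.round(R.T@(t-s["tool_pos"])*1000,1).tolist())
E
python3 -c "
from h import *
rows([pt(-30,.26),pt(-30,.175)])"
```

```text
[-374.6, -346.6, -28.9]
[-374.6, -346.5, 56.1]
```

```bash
python3 -m handwheel '[{"claw":0,"x":0,"y":0,"z":-29},{"claw":0,"x":-375,"y":-347,"z":-29,"rz":16.5},{"claw":0,"x":-375,"y":-347,"z":-29,"rz":16.5},{"claw":0,"x":-375,"y":-347,"z":-29,"rz":16.5},{"claw":0,"x":-375,"y":-347,"z":-29,"rz":16.5},{"claw":0,"x":-375,"y":-347,"z":-29,"rz":16.5},{"claw":0,"x":-375,"y":-347,"z":-29,"rz":16.5},{"claw":0,"x":-375,"y":-347,"z":-29,"rz":16.5},{"claw":0,"x":-375,"y":-347,"z":-29,"rz":16.5},{"claw":0,"x":-375,"y":-347,"z":-29,"rz":16.5},{"claw":0,"x":-375,"y":-347,"z":-29,"rz":16.5},{"claw":0,"x":-375,"y":-347,"z":-29,"rz":16.5}]'; python3 - <<'E'
from h import *
for n in("side","top"):
    c=bot.camera(n)["color"];cv2.imwrite(f"pics/{n}1.png",c[:,:,::-1])
a=cv2.imread("pics/side1.png")[150:300,200:380];b=cv2.imread("pics/top1.png")[150:300,160:340]
cv2.imwrite("pics/z1.png",cv2.convertScaleAbs(np.hstack([cv2.resize(i,(400,333)) for i in(a,b)]),alpha=1.5))
s=bot.get_state();print(np.round(s["tool_pos"],4),s["tool_rot"],s["finger_gap"]);rows([pt(-30,.26),pt(-30,.175)])
E
```

```text
[0.3274 0.6466 0.2309] [-3.14091735e+00  5.30450858e-05  2.67284532e+00] 1.0003302833859002
[-374.6, -346.9, -28.8]
[-374.6, -346.8, 56.2]validation failed for argument at $[0]...
```

View pics/z1.png

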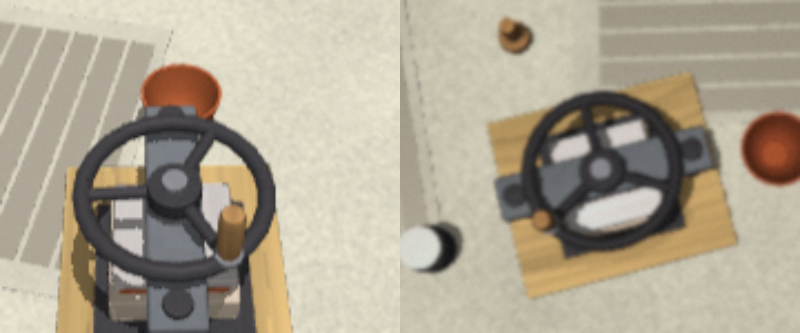

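The scene hasn't changed and the arm didn't move: the row was refused, probably because every key has to be given.

```bash
python3 -m handwheel '[{"claw":0,"x":0,"y":0,"z":-29,"rx":0,"ry":0,"rz":0},{"claw":0,"x":-375,"y":-347,"z":-29,"rx":0,"ry":0,"rz":16.5},{"claw":0,"x":-375,"y":-347,"z":-29,"rx":0,"ry":0,"rz":16.5},{"claw":0,"x":-375,"y":-347,"z":-29,"rx":0,"ry":0,"rz":16.5},{"claw":0,"x":-375,"y":-347,"z":-29,"rx":0,"ry":0,"rz":16.5},{"claw":0,"x":-375,"y":-347,"z":-29,"rx":0,"ry":0,"rz":16.5},{"claw":0,"x":-375,"y":-347,"z":-29,"rx":0,"ry":0,"rz":16.5},{"claw":0,"x":-375,"y":-347,"z":-29,"rx":0,"ry":0,"rz":16.5},{"claw":0,"x":-375,"y":-347,"z":-29,"rx":0,"ry":0,"rz":16.5},{"claw":0,"x":-375,"y":-347,"z":-29,"rx":0,"ry":0,"rz":16.5},{"claw":0,"x":-375,"y":-347,"z":-29,"rx":0,"ry":0,"rz":16.5},{"claw":0,"x":-375,"y":-347,"z":-29,"rx":0,"ry":0,"rz":16.5}]'; python3 -c "
from h import *
s=bot.get_state();print(np.round(s['tool_pos'],4),s['tool_rot'],s['finger_gap']);rows([pt(-30,.26),pt(-30,.175)])"
```

```text
time: 1.5
tool_pos: [0.5073, 0.1604, 0.2608]
tool_rot: [-3.141, 0.003, 2.375]
contact_force: [0.0, 0.2, -0.1]
finger_gap: 0.001
grip_force: 0.0
[0.5073 0.1604 0.2608] [-3.14054287  0.00327881  2.37454488] 0.0013427594300387186
[6.9, 3.8, 0.8]
[7.2, 3.9, 85.8]
```

```bash
python3 -m handwheel '[{"claw":0,"x":0,"y":0,"z":0,"rx":0,"ry":0,"rz":0},{"claw":0,"x":0,"y":0,"z":40,"rx":0,"ry":0,"rz":0},{"claw":0,"x":0,"y":0,"z":85,"rx":0,"ry":0,"rz":0},{"claw":0,"x":0,"y":0,"z":85,"rx":0,"ry":0,"rz":0},{"claw":0,"x":0,"y":0,"z":85,"rx":0,"ry":0,"rz":0},{"claw":0,"x":0,"y":0,"z":85,"rx":0,"ry":0,"rz":0}]'; python3 - <<'E'
from h import *
for n in("side","top"):
    c=bot.camera(n)["color"];cv2.imwrite(f"pics/{n}2.png",c[:,:,::-1])
a=cv2.imread("pics/side2.png")[150:300,200:380];b=cv2.imread("pics/top2.png")[150:300,160:340]
cv2.imwrite("pics/z2.png",cv2.convertScaleAbs(np.hstack([cv2.resize(i,(400,333)) for i in(a,b)]),alpha=1.5))
rows([pt(-30,.175)]);rows([pt(p,.175) for p in range(-20,91,10)])
E
```

```text
time: 2.1
tool_pos: [0.5065, 0.1694, 0.1771]
tool_rot: [3.138, 0.001, 2.386]
contact_force: [0.2, -0.0, -0.2]
finger_gap: -0.001
grip_force: 0.0
[0.6, -2.0, 2.4]
[6.5, 10.7, 2.5]
[10.2, 24.1, 2.5]
[11.4, 38.0, 2.6]
[10.2, 51.9, 2.6]
[6.6, 65.4, 2.7]
[0.7, 78.0, 2.7]
[-7.3, 89.4, 2.8]
[-17.2, 99.3, 2.8]
[-28.6, 107.3, 2.9]
[-41.2, 113.2, 2.9]
[-54.7, 116.8, 3.0]
[-68.6, 118.0, 3.0]
```

View pics/z2.png

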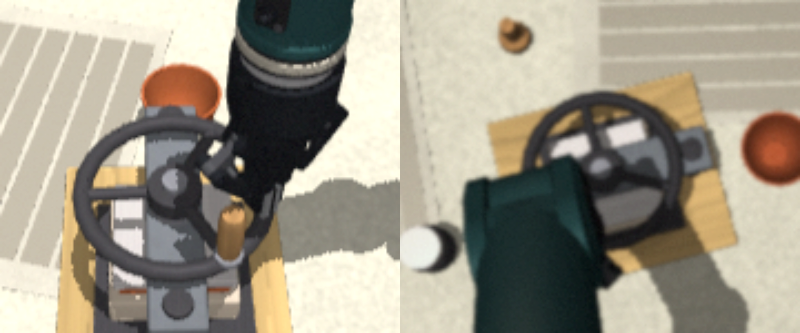

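The shut fingertips are down at z≈0.177, behind the handle on its counter-clockwise side and clear of the rim. Now the first 120° of push, in 10° steps.

```bash
python3 -m handwheel '[{"claw":0,"x":6,"y":12.5,"z":1,"rx":0,"ry":0,"rz":0},{"claw":0,"x":9.5,"y":26,"z":1,"rx":0,"ry":0,"rz":0},{"claw":0,"x":10.5,"y":40,"z":1,"rx":0,"ry":0,"rz":0},{"claw":0,"x":9.5,"y":54,"z":1,"rx":0,"ry":0,"rz":0},{"claw":0,"x":6,"y":67.5,"z":1,"rx":0,"ry":0,"rz":0},{"claw":0,"x":0,"y":80,"z":1,"rx":0,"ry":0,"rz":0},{"claw":0,"x":-8,"y":91.5,"z":1,"rx":0,"ry":0,"rz":0},{"claw":0,"x":-18,"y":101.5,"z":1,"rx":0,"ry":0,"rz":0},{"claw":0,"x":-29,"y":109.5,"z":1,"rx":0,"ry":0,"rz":0},{"claw":0,"x":-42,"y":115,"z":1,"rx":0,"ry":0,"rz":0},{"claw":0,"x":-55.5,"y":119,"z":1,"rx":0,"ry":0,"rz":0},{"claw":0,"x":-69,"y":120,"z":1,"rx":0,"ry":0,"rz":0}]'; python3 - <<'E'
from h import *
for n in("side","top"):
    c=bot.camera(n)["color"];cv2.imwrite(f"pics/{n}3.png",c[:,:,::-1])
a=cv2.imread("pics/side3.png")[150:300,200:380];b=cv2.imread("pics/top3.png")[150:300,160:340]
cv2.imwrite("pics/z3.png",cv2.convertScaleAbs(np.hstack([cv2.resize(i,(400,333)) for i in(a,b)]),alpha=1.5))
rows([pt(90,.175)])
E
```

```text
time: 3.4
tool_pos: [0.6387, 0.2078, 0.1741]
tool_rot: [3.141, -0.001, 2.385]
contact_force: [-3.9, 3.6, 0.8]
finger_gap: -0.0
grip_force: 2.3
[4.8, 0.7, -0.7]
```

View pics/z3.png

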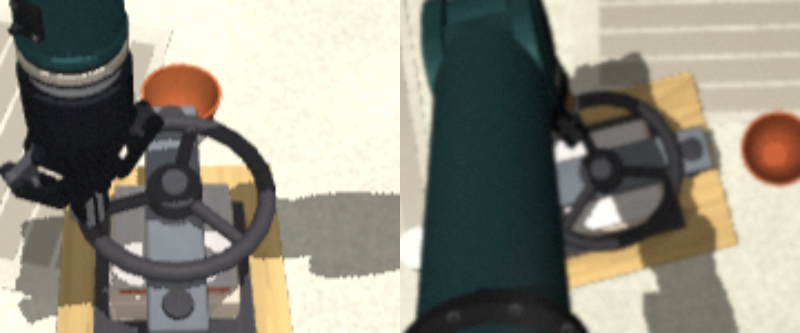

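The fingertips hide the handle now, but the spokes have turned and the 5 N reaction opposes the push, so contact is good. I continue to 210°.

```bash
python3 -m handwheel '[{"claw":0,"x":-14,"y":-1,"z":0,"rx":0,"ry":0,"rz":0},{"claw":0,"x":-27.5,"y":-5,"z":0,"rx":0,"ry":0,"rz":0},{"claw":0,"x":-40,"y":-10.5,"z":0,"rx":0,"ry":0,"rz":0},{"claw":0,"x":-51.5,"y":-18.5,"z":0,"rx":0,"ry":0,"rz":0},{"claw":0,"x":-61.5,"y":-28.5,"z":0,"rx":0,"ry":0,"rz":0},{"claw":0,"x":-69.5,"y":-40,"z":0,"rx":0,"ry":0,"rz":0},{"claw":0,"x":-75,"y":-52.5,"z":0,"rx":0,"ry":0,"rz":0},{"claw":0,"x":-79,"y":-66,"z":0,"rx":0,"ry":0,"rz":0},{"claw":0,"x":-80,"y":-80,"z":0,"rx":0,"ry":0,"rz":0},{"claw":0,"x":-79,"y":-94,"z":0,"rx":0,"ry":0,"rz":0},{"claw":0,"x":-75,"y":-107.5,"z":0,"rx":0,"ry":0,"rz":0},{"claw":0,"x":-69.5,"y":-120,"z":0,"rx":0,"ry":0,"rz":0}]'; python3 -c "
from h import *
rows([pt(210,.175)])"
```

```text
time: 4.7
tool_pos: [0.6055, 0.0705, 0.1747]
tool_rot: [-3.141, 0.002, 2.384]
contact_force: [2.6, -0.6, -2.0]
finger_gap: -0.001
grip_force: 1.9
[1.4, 1.9, -0.3]
```

```bash
python3 -m handwheel '[{"claw":0,"x":8,"y":-11.5,"z":0,"rx":0,"ry":0,"rz":0},{"claw":0,"x":18,"y":-21.5,"z":0,"rx":0,"ry":0,"rz":0},{"claw":0,"x":29.5,"y":-29.5,"z":0,"rx":0,"ry":0,"rz":0},{"claw":0,"x":42,"y":-35,"z":0,"rx":0,"ry":0,"rz":0},{"claw":0,"x":55.5,"y":-39,"z":0,"rx":0,"ry":0,"rz":0},{"claw":0,"x":69.5,"y":-40,"z":0,"rx":0,"ry":0,"rz":0},{"claw":0,"x":83,"y":-39,"z":0,"rx":0,"ry":0,"rz":0},{"claw":0,"x":96.5,"y":-35,"z":0,"rx":0,"ry":0,"rz":0},{"claw":0,"x":109.5,"y":-29.5,"z":0,"rx":0,"ry":0,"rz":0},{"claw":0,"x":116.5,"y":-24.5,"z":0,"rx":0,"ry":0,"rz":0},{"claw":0,"x":120.5,"y":-21.5,"z":0,"rx":0,"ry":0,"rz":0},{"claw":0,"x":120.5,"y":-21.5,"z":0,"rx":0,"ry":0,"rz":0}]'; python3 - <<'E'
from h import *
for n in("side","top"):
    c=bot.camera(n)["color"];cv2.imwrite(f"pics/{n}4.png",c[:,:,::-1])
a=cv2.imread("pics/side4.png")[190:290,220:340];b=cv2.imread("pics/top4.png")[180:280,190:310]
cv2.imwrite("pics/z4.png",cv2.convertScaleAbs(np.hstack([cv2.resize(i,(400,333),interpolation=cv2.INTER_CUBIC) for i in(a,b)]),alpha=1.6))
rows([pt(310,.175)])
E
```

```text
time: 5.9
tool_pos: [0.5027, 0.1416, 0.1739]
tool_rot: [-3.141, -0.002, 2.387]
contact_force: [-0.6, 0.8, -0.5]
finger_gap: 0.001
grip_force: 0.0
[-0.8, -0.2, -1.2]
```

View pics/z4.png

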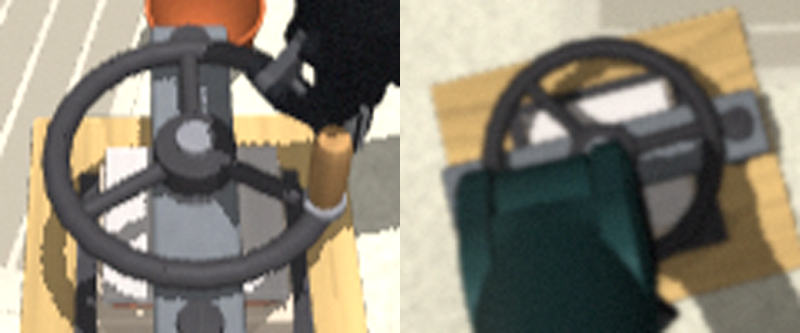

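In the side view the handle is clear of the fingers, with its top near (320.5,231). I'll measure its angle from the orange-wood mask and compare it with the first picture from the same camera.

```bash
cat >> h.py <<'E'
def hang(f,c,box):
    im=cv2.imread(f);x0,y0,x1,y1=box;hsv=cv2.cvtColor(im,cv2.COLOR_BGR2HSV)[y0:y1,x0:x1]
    m=cv2.inRange(hsv,(6,90,60),(20,255,255));n,l,st,ce=cv2.connectedComponentsWithStats(m)
    k=1+np.argmax(st[1:,4]);p=ce[k]+[x0,y0];g=onz(c,p,.185)
    d=g[:2]-C;print(f,st[k],p.round(2),"r",np.linalg.norm(d).round(4),"ang",np.degrees(np.arctan2(d[1],d[0])).round(2))
E
python3 - <<'E'
from h import *
s=bot.camera("side")
hang("pics/side0.png",s,(288,222,328,275));hang("pics/side4.png",s,(300,222,335,258))
for p in((304.9,245.8),(320.5,231.1)):
    d=(onz(s,p,.211)-[*C,0])[:2];print(np.linalg.norm(d),np.degrees(np.arctan2(d[1],d[0])))
E
```

```text
pics/side0.png [  2   2  26  43 573] [304.93 242.16] r 0.0626 ang 151.87
pics/side4.png [  0   2  26  34 483] [313.95 237.36] r 0.0706 ang 167.46
0.08028336921905256 136.33863647639194
0.0808474093735849 166.61768756527707
```

```bash
python3 -m handwheel '[{"claw":0,"x":5,"y":4.5,"z":0,"rx":0,"ry":0,"rz":0},{"claw":0,"x":10,"y":10,"z":0,"rx":0,"ry":0,"rz":0},{"claw":0,"x":14,"y":15.5,"z":0,"rx":0,"ry":0,"rz":0},{"claw":0,"x":17,"y":19.5,"z":0,"rx":0,"ry":0,"rz":0},{"claw":0,"x":19,"y":23,"z":0,"rx":0,"ry":0,"rz":0},{"claw":0,"x":20,"y":25,"z":0,"rx":0,"ry":0,"rz":0},{"claw":0,"x":21,"y":26.5,"z":0,"rx":0,"ry":0,"rz":0},{"claw":0,"x":21,"y":27.5,"z":0,"rx":0,"ry":0,"rz":0},{"claw":0,"x":21,"y":27.5,"z":0,"rx":0,"ry":0,"rz":0},{"claw":0,"x":21,"y":27.5,"z":0,"rx":0,"ry":0,"rz":0}]'; python3 - <<'E'
from h import *
c=bot.camera("side");cv2.imwrite("pics/side5.png",c["color"][:,:,::-1])
a=cv2.imread("pics/side0.png");b=cv2.imread("pics/side5.png")
cv2.imwrite("pics/z5.png",cv2.convertScaleAbs(np.hstack([cv2.resize(i[215:275,270:330],(400,400),interpolation=cv2.INTER_CUBIC) for i in(a,b)]),alpha=1.6))
h=cv2.cvtColor(a,cv2.COLOR_BGR2HSV);print(h[246,300:310].tolist(),h[255,300:308].tolist(),h[300,300].tolist(),h[262,318:324].tolist())
rows([pt(335,.175)])
E
```

```text
time: 7.05
tool_pos: [0.5071, 0.1742, 0.1742]
tool_rot: [-3.141, -0.0, 2.385]
contact_force: [-2.3, -2.1, -1.7]
finger_gap: 0.003
grip_force: 1.3
[[16, 130, 133], [16, 131, 136], [16, 131, 127], [15, 132, 124], [15, 131, 121], [16, 132, 120], [16, 130, 124], [16, 131, 130], [15, 131, 134], [16, 131, 128]] [[16, 137, 69], [16, 131, 72], [16, 131, 70], [16, 136, 71], [15, 133, 71], [16, 131, 72], [15, 129, 75], [15, 131, 76]] [120, 6, 43] [[19, 109, 140], [19, 113, 142], [19, 111, 140], [19, 113, 145], [20, 114, 147], [19, 113, 149]]
[0.6, 0.1, -0.8]
```

View pics/z5.png

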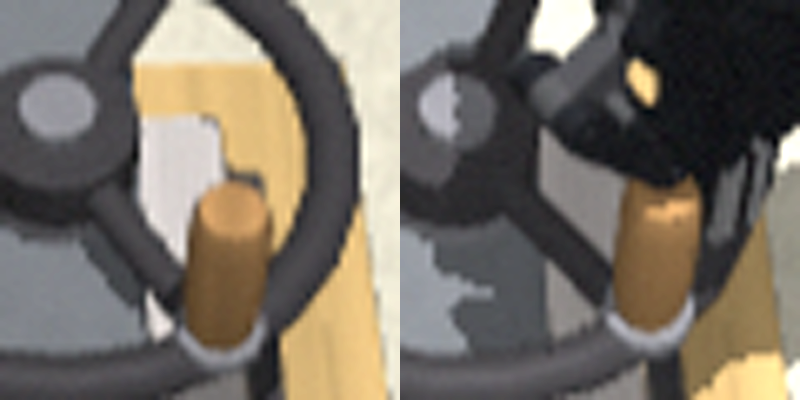

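The handle is nearly home. Its lower end is at about (303.6,266.7) in the first picture and (307.8,263.7) now. I'll measure the remaining angle with a tighter wood mask.

```bash
cat >> h.py <<'E'
def low(f,c,box=(288,222,335,275)):
    x0,y0,x1,y1=box;hsv=cv2.cvtColor(cv2.imread(f),cv2.COLOR_BGR2HSV)[y0:y1,x0:x1]
    m=cv2.inRange(hsv,(10,118,25),(17,255,255));n,l,st,ce=cv2.connectedComponentsWithStats(m)
    k=1+np.argmax(st[1:,4]);y,x=np.nonzero(l==k);o=[]
    b=y.max();w=(y>b-14)&(y<=b-2);p=np.array([x[w].mean(),b-3])+[x0,y0]
    d=(onz(c,p,.158)-[*C,0])[:2];print(f,st[k],p.round(2),np.linalg.norm(d).round(4),np.degrees(np.arctan2(d[1],d[0])).round(2))
E
python3 - <<'E'
from h import *
s=bot.camera("side")
for f in("0","1","4","5"):low(f"pics/side{f}.png",s)
for p in((303.6,266.75),(307.8,263.75)):
    d=(onz(s,p,.158)-[*C,0])[:2];print(np.linalg.norm(d),np.degrees(np.arctan2(d[1],d[0])))
E
```

```text
pics/side0.png [ 10  21  13  24 246] [303.11 263.  ] 0.0808 136.51
pics/side1.png [ 10  21  13  24 248] [303.2 263. ] 0.0809 136.61
pics/side4.png [ 25   6  13  24 247] [317.96 248.  ] 0.0811 167.59
pics/side5.png [ 14  20  13  22 227] [307.7 260. ] 0.0809 144.05
0.08766918120023862 134.0104251074955
0.08681818158827243 140.53795228915507
```

About 7° remain, and the lead of 17.6° matches the finger and handle geometry. I'll creep to 341.5° and check.

```bash
python3 -m handwheel '[{"claw":0,"x":1,"y":2,"z":0,"rx":0,"ry":0,"rz":0},{"claw":0,"x":2,"y":4,"z":0,"rx":0,"ry":0,"rz":0},{"claw":0,"x":2.5,"y":5.5,"z":0,"rx":0,"ry":0,"rz":0},{"claw":0,"x":3,"y":7,"z":0,"rx":0,"ry":0,"rz":0},{"claw":0,"x":3.5,"y":8,"z":0,"rx":0,"ry":0,"rz":0},{"claw":0,"x":3.5,"y":8.5,"z":0,"rx":0,"ry":0,"rz":0},{"claw":0,"x":3.5,"y":8.5,"z":0,"rx":0,"ry":0,"rz":0},{"claw":0,"x":3.5,"y":8.5,"z":0,"rx":0,"ry":0,"rz":0},{"claw":0,"x":3.5,"y":8.5,"z":0,"rx":0,"ry":0,"rz":0}]'; python3 - <<'E'
from h import *
c=bot.camera("side");cv2.imwrite("pics/side6.png",c["color"][:,:,::-1])
low("pics/side0.png",c);low("pics/side6.png",c);rows([pt(341.5,.175)])
E
```

```text
time: 8.05
tool_pos: [0.5107, 0.183, 0.1744]
tool_rot: [3.141, 0.0, 2.385]
contact_force: [-1.9, -2.1, -2.9]
finger_gap: 0.002
grip_force: 1.3
pics/side0.png [ 10  21  13  24 246] [303.11 263.  ] 0.0808 136.51
pics/side6.png [ 10  24  13  21 216] [303.82 263.  ] 0.0815 137.26
[0.5, -0.3, -0.6]
```

About 0.8° (1 mm) to go. I'll nudge it 1 mm, then draw straight back and up.

```bash
python3 -m handwheel '[{"claw":0,"x":0,"y":0.5,"z":0,"rx":0,"ry":0,"rz":0},{"claw":0,"x":0,"y":1,"z":0,"rx":0,"ry":0,"rz":0},{"claw":0,"x":0,"y":1,"z":0,"rx":0,"ry":0,"rz":0},{"claw":0,"x":0,"y":1,"z":0,"rx":0,"ry":0,"rz":0},{"claw":0,"x":0,"y":-5,"z":0,"rx":0,"ry":0,"rz":0},{"claw":0,"x":0,"y":-20,"z":0,"rx":0,"ry":0,"rz":0},{"claw":0,"x":0,"y":-25,"z":0,"rx":0,"ry":0,"rz":0},{"claw":0,"x":0,"y":-25,"z":-40,"rx":0,"ry":0,"rz":0},{"claw":0,"x":0,"y":-25,"z":-90,"rx":0,"ry":0,"rz":0},{"claw":0,"x":0,"y":-75,"z":-110,"rx":0,"ry":0,"rz":0},{"claw":0,"x":0,"y":-120,"z":-110,"rx":0,"ry":0,"rz":0},{"claw":0,"x":0,"y":-120,"z":-110,"rx":0,"ry":0,"rz":0}]'; python3 - <<'E'
from h import *
c=bot.camera("side");cv2.imwrite("pics/side7.png",c["color"][:,:,::-1])
t=bot.camera("top");cv2.imwrite("pics/top7.png",t["color"][:,:,::-1])
low("pics/side0.png",c);low("pics/side7.png",c)
a=cv2.imread("pics/side0.png");b=cv2.imread("pics/side7.png")
cv2.imwrite("pics/z7.png",cv2.convertScaleAbs(np.hstack([cv2.resize(i[160:400,150:390],(400,400),interpolation=cv2.INTER_CUBIC) for i in(a,b)]),alpha=1.4))
E
```

```text
time: 9.3
tool_pos: [0.4226, 0.0902, 0.2843]
tool_rot: [-3.138, -0.002, 2.379]
contact_force: [1.1, -1.0, -0.2]
finger_gap: -0.001
grip_force: 0.0
pics/side0.png [ 10  21  13  24 246] [303.11 263.  ] 0.0808 136.51
pics/side7.png [ 10  20  13  25 251] [303.34 263.  ] 0.081 136.75
```

View pics/z7.png

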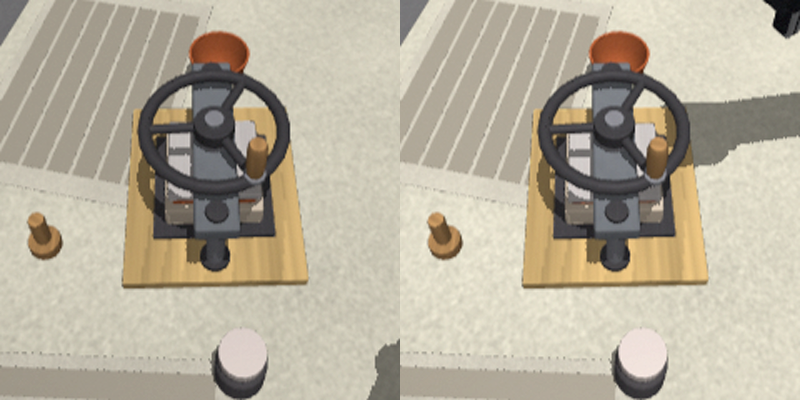

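The handle is back within 0.3° of its start (side pixel (303.3,263) against (303.1,263)). The bowl, jar and stamp haven't moved, and the hand is clear. I'll hand it in.

```bash
python3 -m handwheel '[{"claw":0,"x":0,"y":0,"z":0,"rx":0,"ry":0,"rz":0},{"claw":0,"x":0,"y":0,"z":0,"rx":0,"ry":0,"rz":0},{"claw":0,"x":0,"y":0,"z":0,"rx":0,"ry":0,"rz":0}]'; python3 -c "
from cell import bot
print(bot.sign_off())"
```

```text
time: 9.7
tool_pos: [0.4289, 0.0964, 0.2841]
tool_rot: [3.142, 0.0, 2.386]
contact_force: [-0.2, 0.9, 0.0]
finger_gap: -0.002
grip_force: 0.0
the job is handed in; nothing more can be done
None
```

The press is wound down one clockwise turn and handed in: the handle stopped about 0.3° from its start (side camera), pushed with shut fingertips; the hand is clear, and the bowl, jar and stamp stand where they were.

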